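# Start the crossed clamp knob on the carving board

## Robot

A 6-joint arm with a two-finger parallel gripper is mounted at the origin on the work surface. World frame = base frame: x ahead of the robot, y to its left, z up, the work surface at z = 0. Lengths are in m, angles in rad, forces in N, time in s.
With the tool pointing down it reaches from about 0.375 to 0.9 m from the base axis. Payload 3.1 kg.
Tool frame: the origin (TCP) lies between the finger pads, 19 mm behind the fingertips; this is the grasp point; z points along the fingers, y is the line along which they close (so a half turn about z gives the same grasp; the last joint's range is limited). The gripper opens to 85 mm and grips with 20 to 120 N. Pads are 22 mm wide; open, the fingers measure 114 mm over their backs; the gripper's body (76 mm by 85 mm) begins 54 mm behind the grasp point. The pads swing forward as they close: fully open they stand 13 mm farther back than shut.
Start: joints at [1.03, 0.527, 1.433, -0, 1.181, -0.178], TCP at [0.221, 0.585, 0.25] pointing down, gripper open.
Joint ranges: [-3.08, 3.08], [-0.75, 2.2], [0.22, 2.44], [-1.43, 4.57], [0, 2.65], [-2.85, 2.85]. Speed limits (rad/s): [2.79, 2.79, 3.14, 3.14, 3.14, 3.14].

## Interface

Orientations are given as a unit quaternion [x, y, z, w].
In Python, from station import manip, imaging, order gives the robot as it stands (manip), with the cameras (imaging) and the job (order).
- The arm moves only by the tool drive_effector, called after "Emit:" as a command line: name --argument value ..., lists and objects as JSON in quotes. Schema: {"type":"object","properties":{"offsets":{"type":"array","items":{"type":"array","prefixItems":[{"type":"array","items":{"type":"number"},"minItems":3,"maxItems":3},{"type":"number"},{"type":"number"}],"minItems":3,"maxItems":3},"minItems":1,"maxItems":20},"clamp_n":{"type":"number"},"only":{"type":"string"},"quiet":{"type":"boolean"},"lines":{"type":"string"}},"required":["offsets"],"additionalProperties":false}. offsets is a list of rows, 1 to 20 of them, each written [[dx, dy, dz], turn, opening]: dx, dy, dz in m, then a turn about the tool's z in rad, then the opening from 0.0 (shut) to 1.0 (fully open); each row is the pose to reach, as a shift and turn from the pose commanded when the call began, along the tool's axes at that moment; what a row does not reach only later rows make up. A row lasts 1/10 s, in which the tool goes at most 0.05 m and 0.15 rad, less where a joint would pass 70% of its speed; a pose out of reach is approached as far as the arm can. The fingers move at their own pace and stop on an object; clamp_n is the grip in N (left out, the last holds). Time passes only in rows, so rows that do not move let the fingers close. The tool returns the time, the measured TCP pose, the force, the opening and the grip force at its end. only (a regular expression) keeps the lines of the reply that match it, lines (a string "A,B") keeps lines A to B, and quiet returns only ok. Input that does not fit is refused with a message, and nothing moves.
- manip.sense(): the state, without advancing time (a new reading comes with each control period).
- imaging.snapshot(name): name is "scene" or "top" or "wrist"; returns a dict with "pixels" (480x640x3 uint8, red, green, blue), "range_z" (480x640 float32, m along the optical axis (not along the pixel's ray), 0 where there is no reading), "fov_y" (degrees; the focal length in pixels is half the picture's height over the tangent of half this angle, whatever the lens; pixels are square), "cx", "cy" (the principal point, pixels), "R" (3x3) and "t" (3): a world point X has camera coordinates R X + t; the wrist camera has in their place "hand_eye" (4x4, takes a point from camera to tool coordinates, whose origin is the TCP and whose axes are the flange's). Camera axes: x right, y down, z forward; pixel columns grow to the right and rows downward; lengths in m; the calibration is good to about 2 mm. A picture is of the moment at which its call begins: read the wrist's pose just before it.
- order.sign_off(): hands the job in; it is judged then, once.
The state is a dict: "t": time; "q": joint angles; "qd": joint speeds; "tau": joint torques, N m; "tcp_pos": TCP position; "tool_rot": TCP orientation; "force": force on the tool from outside, world axes, zero at the start; "ft_torque": the same for the moment, N m; "finger_gap": opening from 0.0 (shut) to 1.0 (fully open); "gripper_force": force on a finger pad.
Only numpy, scipy, OpenCV 4.12 (cv2) and the standard library are available. Lean on these libraries where they do the work, as an engineer would, in place of code of your own. Each camera call takes 0.05 s, during which the arm holds its last target. There are 200 camera calls.

## Task

On the carving board, the hold-down clamp with the bar-shaped wing knob has its thread crossed: turn that knob backwards (anticlockwise from above) until the thread clicks and its steel stem drops, then turn it forwards (clockwise) from there by nearly a quarter turn, about 70 degrees, to start it cleanly, and let go. The clamp with the round knob is already right: do not turn its knob.

Things in the scene. Friction and masses are not known exactly. Their poses are not given: they have to be found in the camera images.
- wing_grip (a point): Grip point of the wing knob: a black bar 60 x 16 mm, 32 mm high, on a dark steel clamp arm. On its upright turning axis, 10 mm below the bar's top, about 118 mm above the table. x runs along the bar, y across its 16 mm (close the fingers along y), z up. With the TCP here the fingertips clear all beneath. A 10 mm steel stem stands up from the bar's middle. A 25 N grip holds it.
- wing_knob (a joint): Turn of the wing knob, rad, growing clockwise from above (forwards). At 0 the bar lies along the clamp arm; starts within 0.15 of that. Solid stops at -0.75 and +0.75; jams at about +0.3 while crossed. Turned back to -0.45 to -0.57 it clicks; then it turns freely forwards to +0.75. One grasp does it. It stays where left (friction 0.1 N m) and keeps its height.
- wing_stem (a joint): Drop of the steel stem (10 mm diameter, upright through the wing knob), m: 0 with the thread crossed (stem 14 mm above the bar's top), 0.010 after the click (4 mm above it). A spring pulls it down by itself at the click and it stays down; it cannot be pushed down before.
- round_knob (a joint): Turn of the other clamp's knob, rad, 0 at the start: a round ribbed black knob, 49 mm diameter, 30 mm high, at the same height on a like clamp arm, 170 to 270 mm to the left or right of the wing knob; its stem is low already. Not to be turned (friction 0.1 N m).

How it is judged:
By the outcome, as a careful person would: the job done as asked, in the order asked, and still so for the second after the job is handed in, with the robot touching nothing.
It also fails if it takes over 32 s, if anything falls off the work surface, if the arm or the gripper's body presses on something with over 40 N, if the wrist force passes 120 N, or if a joint passes its speed limit or range.

## Working session

There is one attempt and no reset: what is moved stays moved. The work goes in short steps, Python scripts to look and compute and a tool call to move; the robot and the scene stay as the last step left them, time stands still between calls to the robot, and variables do not carry over. Pictures are saved under pics/ and viewed, at most 10 in all, crops included, and the job is handed in when it is done.

```bash
ls; mkdir -p pics; python3 - <<'E'
from station import manip, imaging, order
import cv2,numpy as np
s=manip.sense();print({k:np.round(v,3) for k,v in s.items()})
for n in("top","scene"):
    d=imaging.snapshot(n);cv2.imwrite(f"pics/{n}0.png",cv2.cvtColor(d["pixels"],cv2.COLOR_RGB2BGR))
    np.savez(f"{n}0.npz",**d);print(n,d["fov_y"],d["cx"],d["cy"],np.round(d["R"],3).tolist(),d["t"])
E
```

```text
pics
station.py
{'t': np.float64(0.0), 'q': array([ 1.03 ,  0.528,  1.434, -0.   ,  1.181, -0.179]), 'qd': array([-0.   ,  0.   ,  0.002, -0.   ,  0.   , -0.   ]), 'tau': array([ 0.0000e+00, -4.4235e+01, -1.7803e+01, -0.0000e+00,  8.0000e-03,
       -0.0000e+00]), 'tcp_pos': array([0.221, 0.584, 0.249]), 'tool_rot': array([ 0.18 ,  0.984, -0.001, -0.   ]), 'force': array([-0.749, -0.193, -0.125]), 'ft_torque': array([-0.074, -0.039, -0.044]), 'gripper_force': np.float64(0.0), 'finger_gap': np.float64(0.998)}
top 54.98788769860286 320.80711976529125 242.9448017623559 [[-0.03, -0.999, -0.021], [-0.994, 0.032, -0.107], [0.107, 0.017, -0.994]] [0.03340343 0.58825701 0.69938407]
scene 52.38373872174458 319.41675719366606 242.06522026382788 [[0.028, 1.0, 0.003], [0.507, -0.011, -0.862], [-0.861, 0.025, -0.507]] [-0.02996317 -0.19835013  1.18628337]
```

View pics/top0.png

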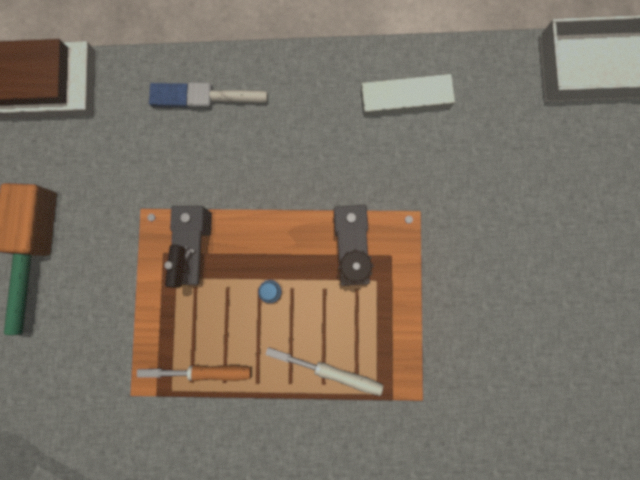

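View pics/scene0.png

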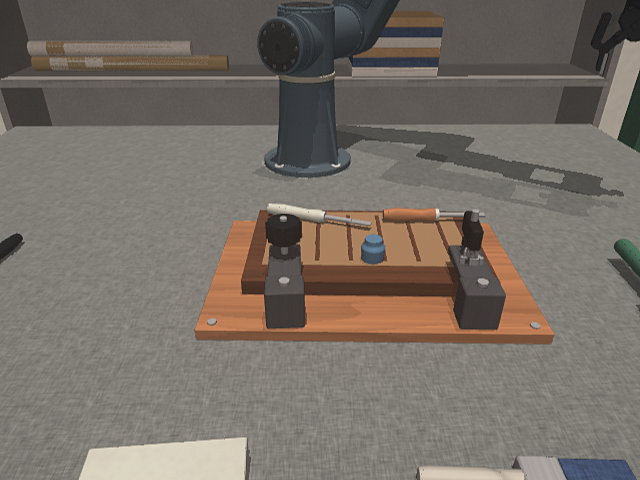

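The top view shows the wing bar at about (175,266), with its stem tip at (168,265), on the left clamp arm. The round knob is at (356,267). In the scene view the bar is at (473,232) and the stem tip at (472,213).

```bash
cat > h.py <<'E'
import numpy as np,cv2
def cloud(d):
    h,w=d["range_z"].shape;f=h/2/np.tan(np.radians(float(d["fov_y"]))/2)
    u,v=np.meshgrid(np.arange(w),np.arange(h));z=d["range_z"]
    c=np.stack([(u-d["cx"])/f*z,(v-d["cy"])/f*z,z],-1)
    return (c-d["t"])@d["R"]      # R^T (c - t)
def ray(d,u,v,z):
    f=480/2/np.tan(np.radians(float(d["fov_y"]))/2)
    r=np.array([(u-d["cx"])/f,(v-d["cy"])/f,1])@d["R"];o=-d["t"]@d["R"]
    return o+r*(z-o[2])/r[2]
E
python3 - <<'E'
from h import *
for n,(u0,u1,v0,v1),st in(("top",(150,215,225,300),(168,265)),("scene",(450,500,200,265),(472,213))):
    d=dict(np.load(n+"0.npz"));P=cloud(d)[v0:v1,u0:u1].reshape(-1,3);g=d["pixels"][v0:v1,u0:u1].reshape(-1,3)
    ok=d["range_z"][v0:v1,u0:u1].ravel()>0
    print(n,"hist",np.histogram(P[ok,2],bins=np.arange(.05,.16,.005)))
    m=ok&(P[:,2]>.123)&(P[:,2]<.133);Q=P[m]
    (c,sz,a)=cv2.minAreaRect((Q[:,:2]*1000).astype(np.float32));b=cv2.boxPoints((c,sz,a))
    e=max((b[1]-b[0],b[2]-b[1]),key=np.linalg.norm)
    print(len(Q),Q.mean(0),"rect",c,sz,"dir",np.arctan2(e[1],e[0]))
    S=P[ok&(P[:,2]>.136)];print("stem",len(S),S.mean(0) if len(S) else "", "ray",ray(d,*st,.142))
    # clamp arm points (dark, z .07-.1)
    k=ok&(P[:,2]>.065)&(P[:,2]<.094)&(g.max(1)<90);A=P[k]
    print("arm",len(A),A.mean(0))
d=dict(np.load("top0.npz"));print("boltheads",ray(d,185,218,.08),ray(d,351,218,.08),"round",ray(d,356,267,.13))
P=cloud(d);print([P[v,u].round(3).tolist() for u,v in((185,218),(193,225),(195,270),(168,265),(172,275),(176,250),(356,266))])
cv2.imwrite("pics/c1.png",cv2.resize(cv2.cvtColor(d["pixels"][195:305,130:250],cv2.COLOR_RGB2BGR),None,fx=5,fy=5,interpolation=cv2.INTER_CUBIC))
E
```

```text
top hist (array([  8,   8,  12,  51, 767, 331,  26,  21,  32,  32,  39,  54,  47,
        50,  81, 382,  13,  12,  36,   0,   0]), array([0.05 , 0.055, 0.06 , 0.065, 0.07 , 0.075, 0.08 , 0.085, 0.09 ,
       0.095, 0.1  , 0.105, 0.11 , 0.115, 0.12 , 0.125, 0.13 , 0.135,
       0.14 , 0.145, 0.15 , 0.155]))
435 [0.55458633 0.21957795 0.12688973] rect (554.8754272460938, 220.46961975097656) (16.093469619750977, 58.83867263793945) dir -0.096832104
stem 47 [0.55477682 0.21994214 0.14078194] ray [0.55381745 0.22008928 0.142     ]
arm 1131 [0.58097126 0.21183011 0.07447149]
scene hist (array([ 47,  52,   0,  17, 262,  80, 132,  54,  36,  40,  77,  71,  74,
        76,  84, 187,  25,  29,  20,   0,   0]), array([0.05 , 0.055, 0.06 , 0.065, 0.07 , 0.075, 0.08 , 0.085, 0.09 ,
       0.095, 0.1  , 0.105, 0.11 , 0.115, 0.12 , 0.125, 0.13 , 0.135,
       0.14 , 0.145, 0.15 , 0.155]))
240 [0.56230614 0.21693699 0.12667102] rect (554.7428588867188, 219.17030334472656) (15.33005142211914, 59.96653747558594) dir -0.10999463
stem 42 [0.55611663 0.21937831 0.13967635] ray [0.56245461 0.21271215 0.142     ]
arm 332 [0.56008856 0.2124864  0.07698416]
boltheads [0.62786262 0.21673224 0.08      ] [ 0.61966472 -0.03153579  0.08      ] round [ 0.54397103 -0.03334233  0.13      ]
[[0.627, 0.216, 0.084], [0.618, 0.207, 0.073], [0.55, 0.203, 0.074], [0.554, 0.221, 0.141], [0.541, 0.22, 0.126], [0.575, 0.215, 0.126], [0.545, -0.034, 0.128]]
```

View pics/c1.png

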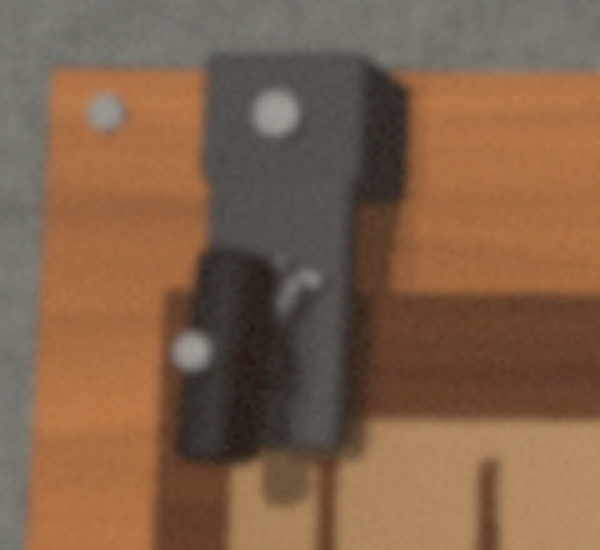

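```bash
python3 - <<'E'
from h import *
from station import manip, imaging, order
from scipy.spatial.transform import Rotation as R
d=dict(np.load("top0.npz"));P=cloud(d);g=d["pixels"].astype(int)
m=((P[...,2]>.066)&(P[...,2]<.08)&(g.max(2)<110)&(g.max(2)-g.min(2)<25)&(P[...,1]>.17)&(P[...,1]<.26))
rows=[(P[v,np.flatnonzero(m[v])[-1]],P[v,np.flatnonzero(m[v])[0]]) for v in range(238,282) if m[v].any()]
E=np.array([r[0][:2] for r in rows]);print("right edge",E[::8].round(4).tolist(),"ang",np.arctan(np.polyfit(E[:,0],E[:,1],1)[0]))
E=np.array([r[1][:2] for r in rows if r[1][0]>.592]);print("left",E.round(4).tolist())
b=[ray(d,*p,.03) for p in((151,217),(409,219))];v=b[1]-b[0];print("board x dir",np.arctan2(v[1],v[0])+np.pi/2)
s=manip.sense();q=R.from_quat(s["tool_rot"])
print("shift tool",q.inv().apply(np.array([.5548,.2198,.118])-s["tcp_pos"]));x=q.apply([1,0,0]);print("yaw x",np.arctan2(x[1],x[0]))
E
```

```text
right edge [[0.5984, 0.1974], [0.5864, 0.1978], [0.5737, 0.1977], [0.5621, 0.1993], [0.5498, 0.1993], [0.5379, 0.1998]] ang -0.04675847669056674
left [[0.599, 0.2381], [0.5975, 0.2381], [0.596, 0.2382], [0.5944, 0.2378], [0.593, 0.2381]]
board x dir -0.04083298512921574
shift tool [-0.44126844 -0.22221105  0.1314063 ]
yaw x 2.7797919838120104
```

Emit:
drive_effector --offsets '[[[-0.11, -0.055, 0], -0.06, 1], [[-0.22, -0.11, 0], -0.13, 1], [[-0.33, -0.165, 0], -0.2, 1], [[-0.441, -0.222, 0.02], -0.26, 1], [[-0.441, -0.222, 0.04], -0.26, 1], [[-0.441, -0.222, 0.04], -0.26, 1], [[-0.441, -0.222, 0.04], -0.26, 1], [[-0.441, -0.222, 0.04], -0.26, 1], [[-0.441, -0.222, 0.04], -0.26, 1], [[-0.441, -0.222, 0.04], -0.26, 1], [[-0.441, -0.222, 0.04], -0.26, 1], [[-0.441, -0.222, 0.04], -0.26, 1], [[-0.441, -0.222, 0.04], -0.26, 1], [[-0.441, -0.222, 0.04], -0.26, 1], [[-0.441, -0.222, 0.04], -0.26, 1], [[-0.441, -0.222, 0.04], -0.26, 1]]' --clamp_n 25

```text
t: 1.7
tcp_pos: [0.5544, 0.2218, 0.2103]
tool_rot: [0.05, 0.999, 0.0, 0.0]
force: [1.0, 0.7, -0.5]
finger_gap: 1.002
gripper_force: 0.0
```

```bash
python3 - <<'E'
from h import *
from station import manip, imaging, order
from scipy.spatial.transform import Rotation as R
s=manip.sense();d=imaging.snapshot("wrist");q=R.from_quat(s["tool_rot"]);x=q.apply([1,0,0])
print(s["tcp_pos"],np.arctan2(x[1],x[0]),q.apply([0,0,1]))
print("shift",q.inv().apply(np.array([.5548,.2198,.118])-s["tcp_pos"]),d["hand_eye"].round(3).tolist())
H=d["hand_eye"];T=np.eye(4);T[:3,:3]=q.as_matrix();T[:3,3]=s["tcp_pos"];M=np.linalg.inv(T@H)
d["R"],d["t"]=M[:3,:3],M[:3,3];P=cloud(d).reshape(-1,3)
k=(d["range_z"].ravel()>0)&(np.hypot(P[:,0]-.5548,P[:,1]-.2198)<.045)&(P[:,2]>.12)&(P[:,2]<.133);Q=P[k]
print(len(Q),cv2.minAreaRect((Q[:,:2]*1000).astype(np.float32)),Q[:,2].mean())
cv2.imwrite("pics/w1.png",cv2.cvtColor(d["pixels"],cv2.COLOR_RGB2BGR))
E
```

```text
[0.55444171 0.22180268 0.21029556] 3.041561153170234 [ 2.46402789e-04  7.07439381e-05 -9.99999967e-01]
shift [-0.00053452 -0.00196565  0.0922955 ] [[0.0, -0.947, -0.323, 0.084], [1.0, 0.0, 0.0, -0.001], [0.0, -0.323, 0.947, -0.124], [0.0, 0.0, 0.0, 1.0]]
2377 ((551.875244140625, 219.98358154296875), (16.006433486938477, 59.74327850341797), 83.57865905761719) 0.12697138711305248
```

View pics/w1.png

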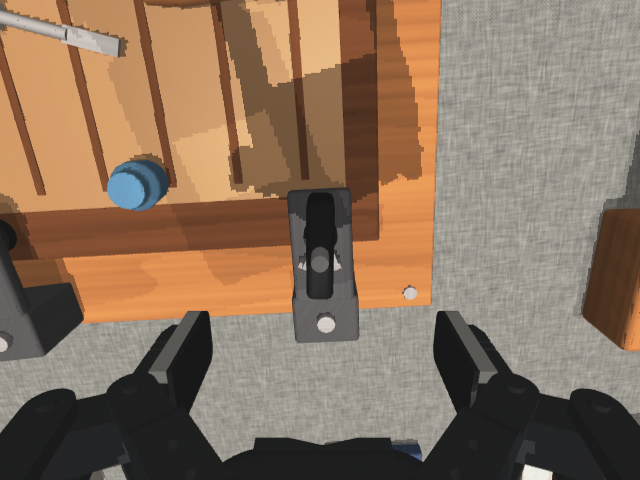

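The wrist view shows the bar lying upright at (320,246), centred between the open fingers and parallel to the pads. It measures 16 x 60 mm with its top at 127 mm, as it should. Next I descend and grip.

Emit:
drive_effector --offsets '[[[0, -0.002, 0.03], 0, 1], [[0, -0.002, 0.06], 0, 1], [[0, -0.002, 0.08], -0.005, 1], [[0, -0.002, 0.093], -0.005, 1], [[0, -0.002, 0.093], -0.005, 1], [[0, -0.002, 0.093], -0.005, 1], [[0, -0.002, 0.093], -0.005, 0.5], [[0, -0.002, 0.093], -0.005, 0.1], [[0, -0.002, 0.093], -0.005, 0], [[0, -0.002, 0.093], -0.005, 0], [[0, -0.002, 0.093], -0.005, 0], [[0, -0.002, 0.093], -0.005, 0], [[0, -0.002, 0.093], -0.005, 0], [[0, -0.002, 0.093], -0.005, 0], [[0, -0.002, 0.093], -0.005, 0]]' --clamp_n 30

```text
t: 3.25
tcp_pos: [0.5551, 0.2199, 0.1176]
tool_rot: [0.049, 0.999, 0.001, 0.0]
force: [-1.0, 5.9, 4.3]
finger_gap: 0.18
gripper_force: 34.6
```

```bash
python3 - <<'E'
from station import manip, imaging, order
import cv2,numpy as np
s=manip.sense();print(s["ft_torque"],s["q"])
d=imaging.snapshot("wrist");e=imaging.snapshot("scene")
a=cv2.resize(d["pixels"],(400,300));b=cv2.resize(e["pixels"][180:300,400:560],(400,300),interpolation=cv2.INTER_CUBIC)
cv2.imwrite("pics/g1.png",cv2.cvtColor(np.hstack([a,b]),cv2.COLOR_RGB2BGR))
E
```

```text
[ 0.75057998  0.15788726 -0.07490041] [ 0.18951055  0.6648599   1.61377688  0.00211647  0.86156304 -1.28544414]
```

View pics/g1.png

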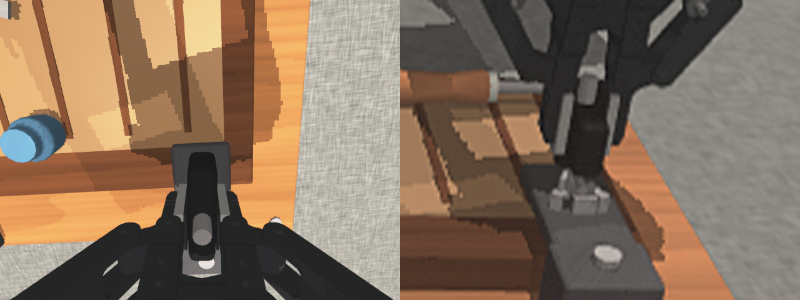

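The grip is good at a 15 mm gap. The stem shows in both views, at (203,230) in the left panel and (590,85) in the right. Now I turn it back to just short of the click.

```bash
cat > look.py <<'E'
from h import *
from station import manip, imaging, order
from scipy.spatial.transform import Rotation as R
s=manip.sense();q=R.from_quat(s["tool_rot"]);x=q.apply([1,0,0])
w=imaging.snapshot("wrist");T=np.eye(4);T[:3,:3]=q.as_matrix();T[:3,3]=s["tcp_pos"];M=np.linalg.inv(T@w["hand_eye"]);w["R"],w["t"]=M[:3,:3],M[:3,3]
print("t",s["t"],"knob_est",-0.045-(np.arctan2(x[1],x[0])%np.pi-np.pi),"Mz",s["ft_torque"],"F",s["force"])
for n,d in(("wrist",w),("scene",imaging.snapshot("scene"))):
    P=cloud(d);g=d["pixels"].astype(int);m=(d["range_z"]>0)&(np.hypot(P[...,0]-.5548,P[...,1]-.2198)<.007)&(P[...,2]>.12)&(P[...,2]<.15)
    k=m&(P[...,2]>.1285);print(n,m.sum(),"stem px",k.sum(),"top z p95",np.percentile(P[k][:,2],95) if k.any() else None)
E
python3 look.py
```

```text
t 3.35 knob_est 0.05225562424930923 Mz [ 0.80127374  0.13819886 -0.02789407] F [-0.77852985  4.45680909  3.39141464]
wrist 1174 stem px 962 top z p95 0.1422674674515076
scene 102 stem px 82 top z p95 0.14120971097002422
```

Emit:
drive_effector --offsets '[[[0, 0, 0], -0.06, 0], [[0, 0, 0], -0.12, 0], [[0, 0, 0], -0.18, 0], [[0, 0, 0], -0.24, 0], [[0, 0, 0], -0.3, 0], [[0, 0, 0], -0.36, 0], [[0, 0, 0], -0.42, 0], [[0, 0, 0], -0.46, 0], [[0, 0, 0], -0.48, 0], [[0, 0, 0], -0.48, 0], [[0, 0, 0], -0.48, 0]]'

```text
t: 4.55
tcp_pos: [0.555, 0.2206, 0.1176]
tool_rot: [-0.19, 0.982, 0.001, 0.001]
force: [-0.7, 7.3, 2.9]
finger_gap: 0.18
gripper_force: 34.5
```

```bash
python3 look.py
```

```text
t 4.55 knob_est 2.713856802432105 Mz [ 1.05997025  0.15215566 -0.01884947] F [-0.70785214  7.29969094  2.93347114]
wrist 1201 stem px 961 top z p95 0.14212922555031327
scene 34 stem px 26 top z p95 0.1409103589722309
```

```bash
sed -i 's/-0.045-(np.arctan2(x\[1\],x\[0\])%np.pi-np.pi)/(-0.045-np.arctan2(x[1],x[0])+1.5)%np.pi-1.5/' look.py
```

Emit:
drive_effector --offsets '[[[0, 0, 0], -0.02, 0], [[0, 0, 0], -0.04, 0], [[0, 0, 0], -0.04, 0]]'

```text
t: 4.95
tcp_pos: [0.555, 0.2207, 0.1176]
tool_rot: [-0.21, 0.978, 0.001, 0.001]
force: [-1.5, 7.6, 3.8]
finger_gap: 0.185
gripper_force: 34.5
```

```bash
python3 look.py
```

```text
t 4.95 knob_est -0.4679184578594908 Mz [1.12248966 0.17882949 0.0201911 ] F [-1.45800368  7.55759581  3.77645182]
wrist 1232 stem px 981 top z p95 0.14199938622117964
scene 23 stem px 17 top z p95 0.14062254934656826
```

Emit:
drive_effector --offsets '[[[0, 0, 0], -0.02, 0], [[0, 0, 0], -0.03, 0], [[0, 0, 0], -0.03, 0]]'

```text
t: 5.35
tcp_pos: [0.555, 0.2207, 0.1176]
tool_rot: [-0.224, 0.974, 0.001, 0.001]
force: [-1.0, 7.8, 3.3]
finger_gap: 0.177
gripper_force: 34.6
```

```bash
python3 look.py
```

```text
t 5.35 knob_est -0.49763585247413555 Mz [ 1.13000448  0.18033323 -0.00970197] F [-1.00829447  7.78664444  3.28770822]
wrist 1231 stem px 984 top z p95 0.14183883233600098
scene 22 stem px 15 top z p95 0.14030827643136207
```

Emit:
drive_effector --offsets '[[[0, 0, 0], -0.02, 0], [[0, 0, 0], -0.03, 0], [[0, 0, 0], -0.03, 0]]'

```text
t: 5.75
tcp_pos: [0.555, 0.2207, 0.1176]
tool_rot: [-0.239, 0.971, 0.001, 0.001]
force: [-2.3, 8.7, 3.4]
finger_gap: 0.185
gripper_force: 34.6
```

```bash
python3 look.py
```

```text
t 5.75 knob_est -0.5276455501620836 Mz [ 1.16106361  0.15008023 -0.01559389] F [-2.29477815  8.69786786  3.44123381]
wrist 1204 stem px 962 top z p95 0.14143899406247584
scene 15 stem px 9 top z p95 0.13932518974365
```

Emit:
drive_effector --offsets '[[[0, 0, 0], -0.015, 0], [[0, 0, 0], -0.02, 0], [[0, 0, 0], -0.02, 0]]'

```text
t: 6.15
tcp_pos: [0.555, 0.2207, 0.1176]
tool_rot: [-0.249, 0.969, 0.001, 0.001]
force: [-0.6, 8.1, 3.1]
finger_gap: 0.177
gripper_force: 34.6
```

```bash
python3 look.py
```

```text
t 6.15 knob_est -0.5475355047118793 Mz [1.15664533 0.11413605 0.03419841] F [-0.60662922  8.08260132  3.05345144]
wrist 1211 stem px 951 top z p95 0.14087227595469992
scene 12 stem px 6 top z p95 0.1362217274399366
```

Emit:
drive_effector --offsets '[[[0, 0, 0], -0.015, 0], [[0, 0, 0], -0.02, 0], [[0, 0, 0], -0.02, 0]]'

```text
t: 6.55
tcp_pos: [0.555, 0.2208, 0.1176]
tool_rot: [-0.258, 0.966, 0.001, 0.001]
force: [-1.6, 8.2, 2.9]
finger_gap: 0.181
gripper_force: 34.6
```

```bash
python3 look.py
```

```text
t 6.55 knob_est -0.5676654481876557 Mz [ 1.18511105  0.18026301 -0.03434544] F [-1.63492315  8.16314937  2.8589629 ]
wrist 1169 stem px 916 top z p95 0.14020623012633768
scene 8 stem px 5 top z p95 0.13433596560714411
```

Emit:
drive_effector --offsets '[[[0, 0, 0], -0.015, 0], [[0, 0, 0], -0.02, 0], [[0, 0, 0], -0.02, 0]]'

```text
t: 6.95
tcp_pos: [0.5549, 0.2208, 0.1176]
tool_rot: [-0.268, 0.963, 0.001, 0.001]
force: [-0.9, 8.2, 3.4]
finger_gap: 0.184
gripper_force: 34.6
```

```bash
python3 look.py
python3 - <<'E'
from station import manip, imaging, order
import cv2,numpy as np
d=imaging.snapshot("wrist");e=imaging.snapshot("top")
a=d["pixels"][180:480,120:520];b=cv2.resize(e["pixels"][210:330,100:260],(400,300),interpolation=cv2.INTER_CUBIC)
cv2.imwrite("pics/g2.png",cv2.cvtColor(np.hstack([a,b]),cv2.COLOR_RGB2BGR))
E
```

```text
t 6.95 knob_est -0.5877157880608852 Mz [ 1.2318416   0.1936487  -0.00346112] F [-0.85050761  8.19946952  3.36657551]
wrist 1151 stem px 892 top z p95 0.13926552145462015
scene 6 stem px 3 top z p95 0.13277857216952824
```

View pics/g2.png

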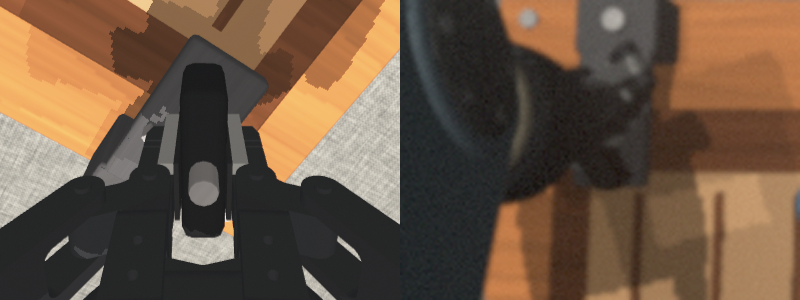

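The wrist view shows the stem tip at (203,180) with the bar still square in the pads. The measured stem height has begun to sink slowly, so I'll hold still and see whether it keeps dropping.

Emit:
drive_effector --offsets '[[[0, 0, 0], 0, 0], [[0, 0, 0], 0, 0], [[0, 0, 0], 0, 0], [[0, 0, 0], 0, 0], [[0, 0, 0], 0, 0]]'

```text
t: 7.65
tcp_pos: [0.5549, 0.2208, 0.1176]
tool_rot: [-0.268, 0.963, 0.001, 0.001]
force: [-1.2, 8.1, 2.9]
finger_gap: 0.177
gripper_force: 34.6
```

```bash
python3 look.py
```

```text
t 7.65 knob_est -0.5876585698090206 Mz [1.21219311 0.17585797 0.06132246] F [-1.19283885  8.13508624  2.88392612]
wrist 1147 stem px 888 top z p95 0.13911695050053682
scene 8 stem px 4 top z p95 0.13338040744232788
```

```bash
cat >> look.py <<'E'
P=cloud(w);k=(w["range_z"]>0)&(np.hypot(P[...,0]-.5548,P[...,1]-.2198)<.016)&(P[...,2]>.134)&(P[...,2]<.16)&(w["pixels"].min(2)>60)
v,u=np.nonzero(k);Q=P[k];print("STEM>134:",len(Q),Q.mean(0).round(4) if len(Q) else "",np.percentile(Q[:,2],[5,50,95]).round(4) if len(Q) else "")
E
python3 look.py
```

```text
t 7.75 knob_est -0.5877062889072846 Mz [1.21104918 0.17260872 0.03137427] F [-0.87843956  8.00098044  3.4377122 ]
wrist 1139 stem px 888 top z p95 0.13909338280625644
scene 7 stem px 3 top z p95 0.13231312334165862
STEM>134: 1042 [0.551  0.2184 0.1375] [0.1346 0.1379 0.1392]
```

Emit:
drive_effector --offsets '[[[0, 0, 0], -0.015, 0], [[0, 0, 0], -0.02, 0], [[0, 0, 0], -0.02, 0]]'

```text
t: 8.15
tcp_pos: [0.555, 0.2209, 0.1176]
tool_rot: [-0.277, 0.961, 0.002, 0.001]
force: [-0.6, 8.5, 4.1]
finger_gap: 0.184
gripper_force: 34.5
```

```bash
python3 look.py | grep -E "knob|STEM"
```

```text
t 8.15 knob_est -0.6072557997574739 Mz [ 1.24004363  0.24988946 -0.05066431] F [-0.58669817  8.51656884  4.08763318]
STEM>134: 206 [0.5503 0.2153 0.1368] [0.1345 0.1359 0.1437]
```

Emit:
drive_effector --offsets '[[[0, 0, 0], -0.015, 0], [[0, 0, 0], -0.02, 0], [[0, 0, 0], -0.02, 0]]'

```text
t: 8.55
tcp_pos: [0.5549, 0.2209, 0.1176]
tool_rot: [-0.287, 0.958, 0.002, 0.001]
force: [-0.1, 7.8, 3.3]
finger_gap: 0.18
gripper_force: 34.5
```

```bash
python3 look.py| grep -E "knob|STEM"
```

```text
t 8.55 knob_est -0.627329197660111 Mz [ 1.27472112  0.28995866 -0.02644776] F [-0.13571439  7.80886553  3.27143545]
STEM>134: 207 [0.5508 0.2148 0.1367] [0.1345 0.1358 0.1446]
```

```bash
python3 look.py | grep wrist; python3 - <<'E'
from station import manip, imaging, order
import cv2
d=imaging.snapshot("wrist");cv2.imwrite("pics/g3.png",cv2.cvtColor(d["pixels"][180:480,120:520],cv2.COLOR_RGB2BGR))
E
```

```text
wrist 1038 stem px 664 top z p95 0.13295108542644757
```

View pics/g3.png

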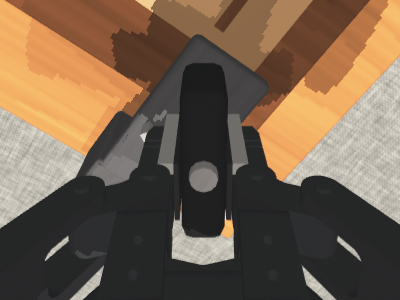

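The stem has dropped: the tip is now a short disc at (203,177) and its top is at about 133 mm, down from 142 mm. The thread has clicked, so I turn forwards about 70 degrees (1.24 rad).

Emit:
drive_effector --offsets '[[[0, 0, 0], 0.08, 0], [[0, 0, 0], 0.16, 0], [[0, 0, 0], 0.24, 0], [[0, 0, 0], 0.32, 0], [[0, 0, 0], 0.4, 0], [[0, 0, 0], 0.48, 0], [[0, 0, 0], 0.56, 0], [[0, 0, 0], 0.64, 0], [[0, 0, 0], 0.72, 0], [[0, 0, 0], 0.8, 0], [[0, 0, 0], 0.88, 0], [[0, 0, 0], 0.96, 0], [[0, 0, 0], 1.04, 0], [[0, 0, 0], 1.1, 0], [[0, 0, 0], 1.16, 0], [[0, 0, 0], 1.2, 0], [[0, 0, 0], 1.24, 0], [[0, 0, 0], 1.24, 0], [[0, 0, 0], 1.24, 0]]'

```text
t: 10.7
tcp_pos: [0.5548, 0.2192, 0.1176]
tool_rot: [0.322, 0.947, 0.0, 0.0]
force: [-0.2, 1.9, 5.7]
finger_gap: 0.182
gripper_force: 34.8
```

```bash
python3 look.py; python3 - <<'E'
from station import manip, imaging, order
import cv2
d=imaging.snapshot("wrist");cv2.imwrite("pics/g4.png",cv2.cvtColor(d["pixels"],cv2.COLOR_RGB2BGR))
E
```

```text
t 10.7 knob_est 0.6113149349644864 Mz [ 0.5992755   0.29803208 -0.03963397] F [-0.24395371  1.94933838  5.72375163]
wrist 1053 stem px 671 top z p95 0.13346203764550046
scene 50 stem px 30 top z p95 0.13159320387614326
STEM>134: 210 [0.551  0.2251 0.1366] [0.1345 0.1358 0.1441]
```

View pics/g4.png

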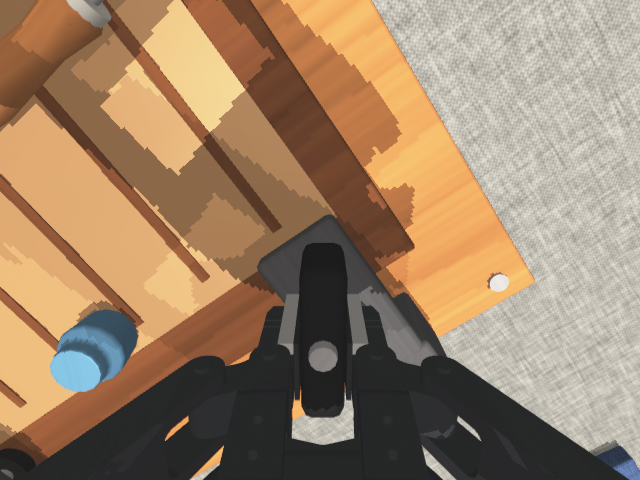

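The bar at (323,330) is still square in the pads and its stem is low at (323,357). The knob has turned forwards about 70 degrees. Now I release, rise and check.

Emit:
drive_effector --offsets '[[[0, 0, 0], 0, 0.5], [[0, 0, 0], 0, 1], [[0, 0, 0], 0, 1], [[0, 0, 0], 0, 1], [[0, 0, 0], 0, 1], [[0, 0, 0], 0, 1], [[0, 0, -0.02], 0, 1], [[0, 0, -0.06], 0, 1], [[0, 0, -0.1], 0, 1], [[0, 0, -0.14], 0, 1], [[0, 0, -0.14], 0, 1], [[0, 0, -0.14], 0, 1], [[0, 0, -0.14], 0, 1]]'

```text
t: 12.15
tcp_pos: [0.5538, 0.2186, 0.2557]
tool_rot: [0.323, 0.947, -0.001, -0.001]
force: [-0.3, -0.4, -0.1]
finger_gap: 1.0
gripper_force: 0.0
```

```bash
python3 - <<'E'
from h import *
from station import manip, imaging, order
from scipy.spatial.transform import Rotation as R
s=manip.sense();q=R.from_quat(s["tool_rot"])
w=imaging.snapshot("wrist");T=np.eye(4);T[:3,:3]=q.as_matrix();T[:3,3]=s["tcp_pos"];M=np.linalg.inv(T@w["hand_eye"]);w["R"],w["t"]=M[:3,:3],M[:3,3]
for n,d in(("wrist",w),("scene",imaging.snapshot("scene"))):
    P=cloud(d).reshape(-1,3);r=np.hypot(P[:,0]-.5548,P[:,1]-.2198);k=(d["range_z"].ravel()>0)&(r<.04)&(P[:,2]>.122)&(P[:,2]<.129)
    print(n,k.sum(),cv2.minAreaRect((P[k][:,:2]*1000).astype(np.float32)));S=P[(r<.012)&(P[:,2]>.122)&(P[:,2]<.17)];print("stem top",np.percentile(S[:,2],[90,98]) if len(S) else "")
cv2.imwrite("pics/e1.png",cv2.cvtColor(w["pixels"],cv2.COLOR_RGB2BGR))
E
```

```text
wrist 1699 ((551.756103515625, 220.25848388671875), (15.648613929748535, 58.64059066772461), 53.04637145996094)
stem top [0.13180693 0.13261926]
scene 262 ((555.1788940429688, 219.95010375976562), (15.48036003112793, 61.583560943603516), 52.04441833496094)
stem top [0.1309149  0.13132541]
```

View pics/e1.png

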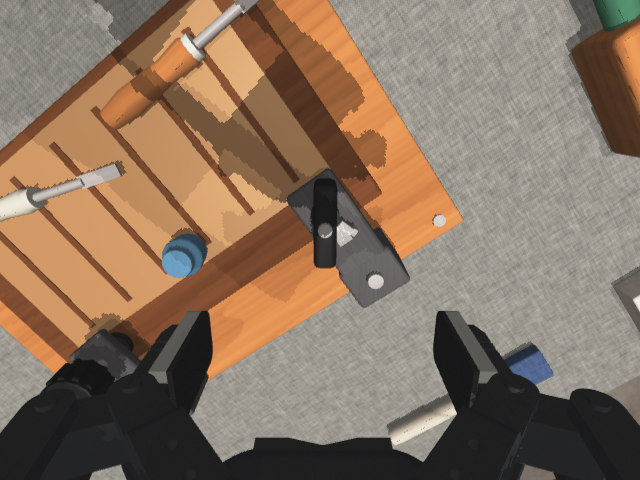

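The bar at (325,222) is free of the open gripper and lies at about -0.65 rad, so the knob stands at about +0.61. The stem is low at (325,230), with its top 4–5 mm above the bar. The round knob was not touched.

```bash
python3 -c "
from station import manip, imaging, order
print(order.sign_off())"
```

```text
the job is handed in; nothing more can be done
None
```

I turned the wing knob back until the thread clicked and the stem dropped, then forwards about 70 degrees to about +0.61 rad and let go; the round knob was not touched, and I handed the job in at about 12 s.

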